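# Weigh the barrel-lidded brass casket and stand it on show

### The arm

A 6-joint arm with a two-finger parallel gripper is mounted at the origin on the work surface. World frame = base frame: x ahead of the robot, y to its left, z up, the work surface at z = 0. Lengths are in m, angles in rad, forces in N, time in s.
With the tool pointing down it reaches from about 0.275 to 0.825 m from the base axis. Payload 5.2 kg.
Tool frame: the origin (TCP) lies midway between the tips of the shut fingers; the grasp point (between the pads) lies 19 mm behind it; y points along the fingers, x is the direction in which the jaws open and shut, and the axes are right-handed (so a half turn about y gives the same grasp; the last joint's range is limited). The gripper opens to 93 mm and grips with 3 to 60 N. Pads are 15 mm wide; open, the fingers measure 128 mm over their backs; the gripper's body (75 mm by 188 mm) begins 65 mm behind the grasp point.
Start: joints at [-1.305, 0.259, 1.535, -0, 1.348, -0.203], TCP at [0.249, -0.491, 0.219] pointing down, gripper open.
Joint ranges: [-3.14, 3.14], [-0.91, 2.08], [0.19, 2.58], [-1.22, 4.36], [0.22, 2.71], [-3.12, 3.12]. Speed limits (rad/s): [2.57, 2.57, 3.14, 3.14, 3.14, 3.14].

### API

Orientations are given as a 3x3 rotation matrix whose columns are the frame's x, y, z axes.
In Python, from workcell import robot gives the robot as it stands.
- The arm moves only by the tool jog_arm, never from a script. Its arguments are lists of equal length, an entry for each row: "xyz": the shift along the tool's x, y, z in cm, a list of three; "rot": the turn, a rotation vector about the tool's x, y, z in rad, a list of three; "hand": the gripper command: -1 is shut, 1 is fully open, values between are in proportion. In form: {"xyz": [[dx, dy, dz], ...], "rot": [[rx, ry, rz], ...], "hand": [hand, ...]}. A call has 1 to 5 rows; each row is the pose to reach, as a shift and turn from the pose commanded when the call began, along the tool's axes at that moment; what a row does not reach only later rows make up. A row lasts 1/8 s, in which the tool goes at most 62.5 mm and 10.7 degrees, less where a joint would pass 70% of its speed; a pose out of reach is approached as far as the arm can. A call with a gripper value outside its range is refused whole. The fingers move at their own pace and stop on an object; "force" is the grip in N (left out, the last holds). Time passes only in rows, so rows that repeat a pose let the fingers close. It gives the time, the measured TCP pose, the force and the opening at its end, in the units of the state.
- robot.observe(): the state, without advancing time (a new reading comes with each control period).
- robot.capture(name): name is "scene" or "top"; returns the picture (420x560x3 uint8, blue, green, red); there is no depth.
- robot.get_calibration(name): a dict with "fx", "fy", "cx", "cy" (pixels), "k1" (the pictures are not rectified: a ray, as slopes to the right and down, at radius r is drawn at 1 + k1 r^2 times it, then the intrinsics apply), "camera_from_world" (4x4, takes a point from world to camera coordinates). Camera axes: x right, y down, z forward; pixel columns grow to the right and rows downward; lengths in m; the calibration is good to about 2 mm. A picture is of the moment at which its call begins. get_calibration takes no time and is no camera call.
- robot.hand_in(): hands the job in, once; it reports no verdict.
The state is a dict: "time_s": time; "joints": joint angles; "joint_velocities": joint speeds; "effort": joint torques, N m; "ee_pos": TCP position; "eef_rot": TCP orientation; "contact_force": force on the tool from outside, world axes, zero at the start; "wrist_torque": the same for the moment, N m; "width": finger opening in m.
Only numpy, scipy, OpenCV 4.12 (cv2) and the standard library are available. Lean on these libraries where they do the work, as an engineer would, in place of code of your own. Each camera call takes 0.05 s, during which the arm holds its last target. There are 200 camera calls.

### The job

Take the brass casket with the rounded barrel lid out of the three-bay wooden rack, set it upright in the middle of the weighing scale's pan and let go of it there. Then take it up again and stand it on the board of the wooden presentation stand, centred between the two end boards, its length running from one end board to the other, and let go. The rack leaves only the casket's ends free to grip and the stand leaves only its long sides free, so use the pan to change from the one grip to the other; never tip the casket over.

Things in the scene. Friction and masses are not known exactly. Their poses are not given: they have to be found in the camera images.
- casket_mid (a point): Centre (26 mm above the underside) of the loose brass casket to move: 64 mm long (x), 36 wide (y), 52 high (z up), about 0.35 kg. Flat sides 34 mm high; on top a barrel lid, a half round of radius 18 mm along x, so the ends are flat to the top. It starts in any bay of the rack; the two other caskets there have its footprint, one with a flat lid, one with a flat lid and a small round knob.
- rack: Fixed plywood rack; origin under its centre, z up. Base 60 (x) by 164 mm (y), 6 thick. Four walls 8 mm thick, 52 long (x), reaching 50 mm above the counter, make three bays 44 mm wide, centred at y = -52, 0, 52 mm, open at both x ends. In each bay a casket stands on the base, length along x, sides hidden by the walls, ends 3 to 9 mm beyond them.
- pan_top (a point): Centre of the upper face of the weighing scale's flat steel pan, 130 by 130 mm, 50 mm above the counter, z up. The scale is fixed and its pan does not give; its grey housing is 170 mm (x) by 150 mm (y), with the display at its -x end.
- stand_seat (a point): Centre of the upper face of the base board of the fixed plywood presentation stand, 10 mm above the counter, z up. The board is 108 mm (x) by 70 mm (y). At each x end an upright end board 12 mm thick, 60 mm wide (y), rising 45 mm above the base board; clear gap between them 84 mm along x. Open at both y sides and above.
Not all that is in view belongs to the job. Leave any pink look-alike of the part that bears stand_seat alone.

How it is judged:
By the outcome, as a careful person would: the job done as asked, in the order asked, and still so for the second after the job is handed in, with the robot touching nothing.
It also fails if it takes over 61 s, if anything falls off the work surface, if the arm or the gripper's body presses on something with over 40 N, if the wrist force passes 120 N, or if a joint passes its speed limit or range.

## Working session

There is one attempt and no reset: what is moved stays moved. The work goes in short steps, Python scripts to look and compute and a tool call to move; the robot and the scene stay as the last step left them, time stands still between calls to the robot, and variables do not carry over. Pictures are saved under pics/ and viewed, about 8 in all and at most 12, crops included, and the job is handed in when it is done.

Besides the shell and the picture viewer there is one more tool, called after "Request:" as name(argument=value, ...) on one line, values as JSON. jog_arm: Moves the arm, as the interface text tells. Its arguments: {"type":"object","properties":{"xyz":{"type":"array"},"rot":{"type":"array"},"hand":{"type":"array"},"force":{"type":"number"}},"required":["xyz","rot","hand"]}

```bash
ls; mkdir -p pics
python3 - <<'E'
from workcell import robot
import cv2,numpy as np
np.set_printoptions(precision=4,suppress=True)
for n in("scene","top"):
    im=robot.capture(n); cv2.imwrite(f"pics/{n}0.png",im); print(n,robot.get_calibration(n))
print(robot.observe())
E
```

```text
pics
scene {'fx': 529.5290001351831, 'fy': 529.5290001351831, 'cx': 269.20793176661476, 'cy': 224.37882803000699, 'k1': -0.007897599956591273, 'camera_from_world': array([[-0.6221,  0.7829, -0.0047,  0.3015],
       [ 0.6038,  0.476 , -0.6393, -0.2478],
       [-0.4983, -0.4006, -0.7689,  1.5412],
       [ 0.    ,  0.    ,  0.    ,  1.    ]])}
top {'fx': 422.9528885155859, 'fy': 422.9528885155859, 'cx': 275.5263480087508, 'cy': 212.5948418543507, 'k1': -0.11183241173870802, 'camera_from_world': array([[-0.0136, -0.9998, -0.011 ,  0.0257],
       [-0.9963,  0.0145, -0.0842,  0.5035],
       [ 0.0844,  0.0098, -0.9964,  1.0058],
       [ 0.    ,  0.    ,  0.    ,  1.    ]])}
{'time_s': 0.1, 'joints': array([-1.3048,  0.2593,  1.536 ,  0.    ,  1.348 , -0.2028]), 'joint_velocities': array([-0.003 , -0.0006, -0.0034, -0.0009, -0.0015,  0.0004]), 'effort': array([  0.0013, -43.8213, -28.4643,   0.0718,   0.0365,  -0.0001]), 'ee_pos': array([ 0.2484, -0.4902,  0.2179]), 'eef_rot': array([[ 0.4519, -0.0004,  0.8921],
       [-0.8921,  0.0016,  0.4519],
       [-0.0016, -1.    ,  0.0003]]), 'contact_force': array([-0.1476, -0.2373,  0.0637]), 'wrist_torque': array([ 0.0147,  0.0205, -0.0048]), 'width': 0.09300485578970576}
```

View pics/scene0.png

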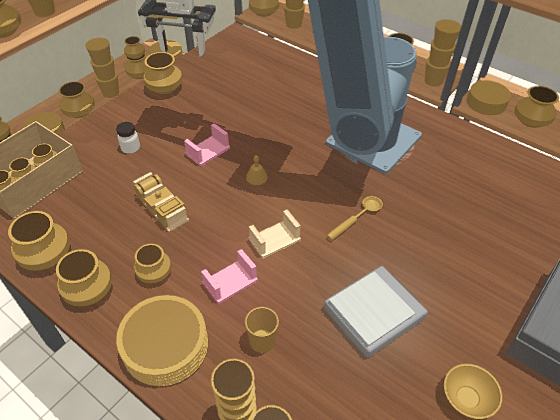

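View pics/top0.png

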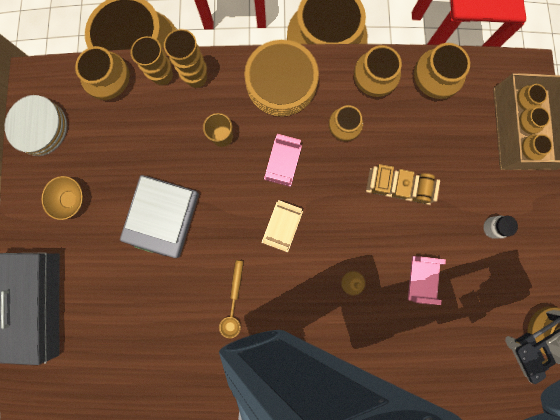

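The scene view shows the rack at about (160,200) and the wooden stand at (275,235), with pink decoys at (207,145) and (230,276). The scale is at (375,310). In the top view the rack is at (403,185), the stand at (283,226) and the pan at (162,210). Candidate caskets (top view) are (383,180), (405,184) and (427,187). I'll enlarge them.

Run:
```python
import cv2,numpy as np
a=cv2.imread("pics/scene0.png");b=cv2.imread("pics/top0.png")
r=lambda i,x,y,w,h,s:cv2.resize(i[y:y+h,x:x+w],None,fx=s,fy=s,interpolation=cv2.INTER_CUBIC)
A=r(a,125,165,70,70,5);B=r(b,360,155,90,60,5)
C=r(b,255,190,60,70,4); D=r(b,110,165,100,100,4)
o=np.zeros((600,800,3),np.uint8)
o[:300,:350]=A[:300];o[:300,350:800]=B;o[310:590,:240]=C;o[310:600,250:650]=D[:290]
cv2.imwrite("pics/crop1.png",o)
```

```text
(no output)
```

View pics/crop1.png

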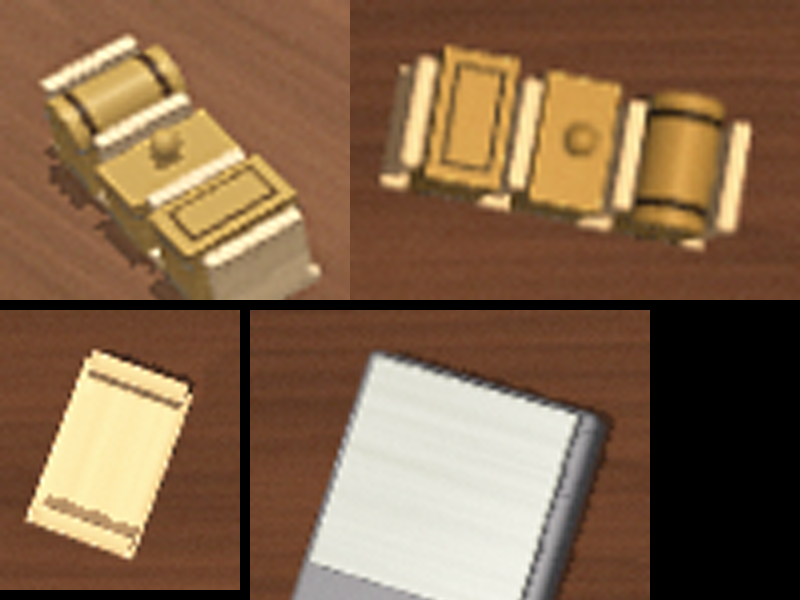

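Barrel lid casket: top (427,187), scene (150,183), at the -y end of the rack, with a half-round lid and two dark bands. The others are flat (383,180) and knobbed (405,184). Now measuring.

```bash
cat > h.py <<'E'
import cv2,numpy as np
np.set_printoptions(precision=4,suppress=True)
from workcell import robot
def rays(n,px):
    c=robot.get_calibration(n);K=np.array([[c['fx'],0,c['cx']],[0,c['fy'],c['cy']],[0,0,1]])
    p=np.asarray(px,float).reshape(-1,1,2)
    u=cv2.undistortPoints(p,K,np.array([c['k1'],0,0,0,0])).reshape(-1,2)
    M=c['camera_from_world'];R=M[:3,:3];o=-R.T@M[:3,3]
    return o,np.c_[u,np.ones(len(u))]@R
def onz(n,px,z):
    o,d=rays(n,px);return o+d*((z-o[2])/d[:,2])[:,None]
def comps(mask,roi,amin):
    x,y,w,h=roi;m=np.zeros_like(mask);m[y:y+h,x:x+w]=mask[y:y+h,x:x+w]
    cs,_=cv2.findContours(m,cv2.RETR_EXTERNAL,cv2.CHAIN_APPROX_NONE)
    return [c for c in cs if cv2.contourArea(c)>=amin]
def rect(n,c,z):
    p=onz(n,c.reshape(-1,2),z)[:,:2]*1000
    (cx,cy),(w,h),a=cv2.minAreaRect(p.astype(np.float32))
    if w<h: w,h,a=h,w,a+90
    return np.array([cx,cy,w,h,(a+90)%180-90])
E
python3 - <<'E'
from h import *
print(rays("top",[[0,0]])[0],rays("scene",[[0,0]])[0])
b=cv2.imread("pics/top0.png");a=cv2.imread("pics/scene0.png")
for nm,im,rois in(("top",b,dict(stand=(255,190,60,70),rack=(360,155,90,60),pan=(110,165,100,100))),("scene",a,dict(stand=(240,205,70,60),rack=(125,165,70,70),pan=(320,260,115,100)))):
    hsv=cv2.cvtColor(im,cv2.COLOR_BGR2HSV);H,S,V=cv2.split(hsv)
    cream=((H>12)&(H<32)&(S<120)&(V>200)).astype(np.uint8)
    white=((S<40)&(V>195)).astype(np.uint8)
    gold=((H>12)&(H<28)&(S>125)&(V>90)).astype(np.uint8)
    for k,m,z,am in(("stand",cream,.055,40),("stand",cream,.010,40),("rack",cream,.05,15),("pan",white,.05,300),("rack",gold,.058,60)):
        for c in comps(m,rois[k],am):
            print(nm,k,z,rect(nm,c,z),c.reshape(-1,2).mean(0))
E
```

```text
[0.4172 0.0085 1.0448] [1.1052 0.4994 1.0281]
top stand 0.055 [470.5283   3.0146 107.3156  66.4403 -21.243 ] [281.9549 225.6316]
top stand 0.01 [472.9546   2.7657 112.1944  69.4608 -21.243 ] [281.9549 225.6316]
top rack 0.05 [ 550.4356 -368.7846   50.3954    8.0913  -12.5344] [436.3182 190.    ]
top rack 0.05 [ 561.7266 -318.1807   51.6355    8.0101  -12.1936] [415.5455 185.5   ]
top rack 0.05 [ 572.4212 -267.5228   51.5177    7.9896  -12.7633] [394.6444 181.2444]
top rack 0.05 [ 583.4659 -216.4212   50.0025    8.6663  -11.477 ] [373.2791 176.7674]
top pan 0.05 [513.6225 299.7101 129.7268 129.6137 -17.4578] [157.915 209.465]
top rack 0.058 [ 554.3571 -337.4767   77.9316   44.3966  -19.5987] [423.9265 189.5368]
top rack 0.058 [ 563.727  -285.0797   75.0303   46.5319  -15.4597] [402.4245 186.0377]
top rack 0.058 [ 576.2909 -238.0677   73.7502   42.3344  -14.33  ] [382.8316 179.8   ]
scene stand 0.055 [493.9889  13.5935 103.0847  93.8044 -21.2343] [273.9932 237.3741]
scene stand 0.055 [425.8904  21.6853  59.0494  12.8444  68.7824] [291.3846 218.2051]
scene stand 0.01 [465.7224  -8.8712 107.8521  98.1425 -21.2343] [273.9932 237.3741]
scene stand 0.01 [394.4745  -0.4051  61.7802  13.4384  68.7824] [291.3846 218.2051]
scene rack 0.05 [ 583.4177 -215.7962   51.8625    9.1817  -12.4547] [175.     212.0789]
scene rack 0.05 [ 572.0042 -266.9852   53.2104   10.4514  -15.1558] [163.7436 199.7436]
scene rack 0.05 [ 562.3565 -317.1737   50.324     9.3044  -14.3448] [152.7568 188.5405]
scene rack 0.05 [ 550.937  -368.127    51.3005    9.6849  -13.5   ] [142.2432 177.3243]
scene pan 0.05 [513.1959 300.2271 130.5656 130.4723 -17.7459] [371.1844 306.9497]
scene rack 0.058 [ 588.4462 -267.3938  179.642    95.7099   77.6765] [154.6472 197.7178]
```

```bash
cat >> h.py <<'E'
def go(x,y,z,yaw):
    s=robot.observe();R=s['eef_rot'];d=R.T@(np.array([x,y,z])-s['ee_pos'])*100
    w=np.arctan2(R[1,0],R[0,0]);e=(np.radians(yaw)-w+np.pi/2)%np.pi-np.pi/2   # half turn is same grasp
    Rt=np.array([[np.cos(w+e),0,np.sin(w+e)],[np.sin(w+e),0,-np.cos(w+e)],[0,-1,0]])
    rv=cv2.Rodrigues(R.T@Rt)[0].ravel()
    print("t",s['time_s'],"pos",s['ee_pos'],"yaw",np.degrees(w),"F",s['contact_force'],"w",s['width'],"\n shift cm",d,"rot",rv)
E
python3 - <<'E'
from h import *
b=cv2.imread("pics/top0.png");H,S,V=cv2.split(cv2.cvtColor(b,cv2.COLOR_BGR2HSV))
g=((H>10)&(H<30)&(S>110)&(V>60)).astype(np.uint8)
t=np.radians(-12.2);u=np.array([np.cos(t),np.sin(t)]);v=np.array([-u[1],u[0]]);c=np.array([556.2,-343.2])
yy,xx=np.nonzero(g[155:215,360:450]);P=onz("top",np.c_[xx+360,yy+155],.058)[:,:2]*1000-c
a,l=P@u,P@v
k=abs(l)<8
print("barrel bay: far/near edge at z58",a[k].max(),np.sort(a[k])[:3],k.sum())
go(.556,-.343,.13,-12.2)
E
```

```text
barrel bay: far/near edge at z58 80.68604098320496 [-66.5394 -66.0626 -65.5856] 333
t 0.1 pos [ 0.2484 -0.4902  0.2179] yaw -63.137010507750745 F [-0.1476 -0.2373  0.0637] w 0.09300485578970576 
 shift cm [ 0.7857  8.8016 34.0877] rot [ 0.6755 -0.0008 -1.4181]
```

```bash
sed -i 's/\[np.cos(w+e),0,np.sin(w+e)\],\[np.sin(w+e),0,-np.cos(w+e)\]/[np.cos(w+e),0,-np.sin(w+e)],[np.sin(w+e),0,np.cos(w+e)]/' h.py
python3 - <<'E'
from h import *
b=cv2.imread("pics/top0.png");H,S,V=cv2.split(cv2.cvtColor(b,cv2.COLOR_BGR2HSV))
g=((H>12)&(H<28)&(S>125)&(V>90)).astype(np.uint8)
t=np.radians(-12.2);u=np.array([np.cos(t),np.sin(t)]);v=np.array([-u[1],u[0]]);c=np.array([556.2,-343.2])
for cc in comps(g,(360,155,90,60),60):
    P=onz("top",cc.reshape(-1,2),.058)[:,:2]*1000-c;print((P@u).min(),(P@u).max(),(P@v).min(),(P@v).max())
go(.556,-.343,.13,-12.2)
E
```

```text
-41.2388285010142 34.7891885709759 -15.465925750793156 31.465310596837686
-41.05669284872955 31.594635101611125 33.501787075436944 83.75991574606311
-39.70381058861034 33.665018212805386 86.6417844856574 129.23767035806878
t 0.1 pos [ 0.2484 -0.4902  0.2179] yaw -63.137010507750745 F [-0.1476 -0.2373  0.0637] w 0.09300485578970576 
 shift cm [ 0.7857  8.8016 34.0877] rot [-0.001  -0.889  -0.0014]
```

Request:
jog_arm(xyz=[[0.8,5,34.1],[0.8,6,34.1],[0.8,7,34.1],[0.8,7.8,34.1],[0.8,7.8,34.1]], rot=[[0,-0.18,0],[0,-0.36,0],[0,-0.54,0],[0,-0.72,0],[0,-0.889,0]], hand=[1,1,1,1,1], force=40)

```text
time_s: 0.72
ee_pos: [0.525, -0.3582, 0.1499]
eef_rot: [[0.979, -0.0, 0.206], [-0.206, 0.0, 0.979], [-0.0, -1.0, 0.0]]
contact_force: [-0.2, -0.7, 0.4]
width: 0.0929
```

Run:
```python
from h import *
go(.558,-.3435,.14,-12.2)
```

```text
t 0.725 pos [ 0.525  -0.3582  0.1499] yaw -11.87865610972877 F [-0.2011 -0.7061  0.4453] w 0.09291558919112314 
 shift cm [2.9296 0.9935 2.1225] rot [-0.0001  0.0056 -0.0004]
```

Request:
jog_arm(xyz=[[2.9,0.5,2.1],[2.9,1,2.1],[2.9,1,2.1]], rot=[[0,0,0],[0,0,0],[0,0,0]], hand=[1,1,1])

```text
time_s: 1.1
ee_pos: [0.5553, -0.3448, 0.1398]
eef_rot: [[0.977, -0.002, 0.211], [-0.211, 0.001, 0.977], [-0.002, -1.0, 0.001]]
contact_force: [-0.8, -0.9, -0.0]
width: 0.0934
```

Run:
```python
from h import *
cv2.imwrite("pics/s2.png",np.vstack([cv2.resize(robot.capture(n)[y:y+100,x:x+200],None,fx=3,fy=3) for n,x,y in(("scene",60,110),("top",340,130))]))
go(.558,-.3435,.016,-12.2)
```

```text
t 1.2 pos [ 0.5552 -0.3458  0.1409] yaw -12.28045782924223 F [ 0.0433 -0.8353  0.6155] w 0.09307434517609302 
 shift cm [ 0.2361 12.4901  0.2832] rot [ 0.0001 -0.0014 -0.0005]
```

View pics/s2.png

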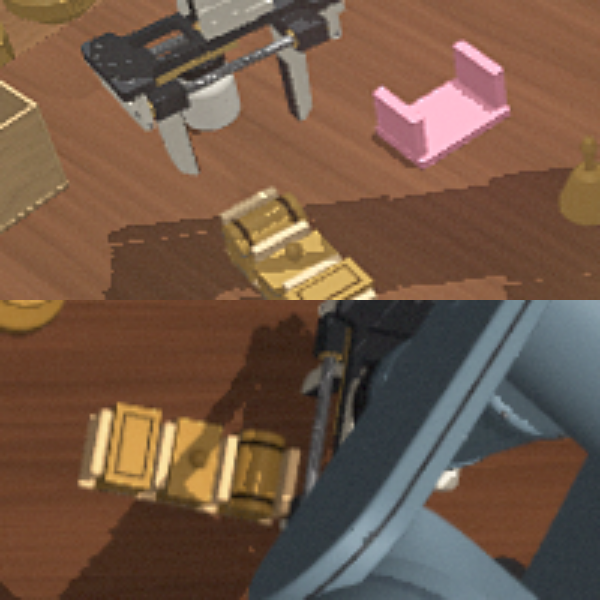

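Run:
```python
from h import *
print(onz("scene",[[123,166.5],[161.5,150]],.1409))
s=robot.observe();R=s['eef_rot']
for n in("scene","top"):
    M=robot.get_calibration(n)['camera_from_world'];c=robot.get_calibration(n)
    for k in(-.0465,.0465):
        p=M[:3]@np.r_[s['ee_pos']+R[:,0]*k,1];print(n,p[:2]/p[2]*c['fx']+[c['cx'],c['cy']])
```

```text
[[ 0.6062 -0.3513  0.1409]
 [ 0.5079 -0.3207  0.1409]]
scene [156.6236 147.7781]
scene [123.4456 164.4134]
top [440.492  202.7514]
top [447.727  160.7406]
```

The gripper looks offset in both views because of parallax. Its fingertips match the pose, and the barrel casket is below. Descending.

Request:
jog_arm(xyz=[[0.2,2,0.2],[0.2,6,0.2],[0.2,10,0.2],[0.2,12.4,0.2],[0.2,12.4,0.2]], rot=[[0,0,0],[0,0,0],[0,0,0],[0,0,0],[0,0,0]], hand=[1,1,1,1,1])

```text
time_s: 1.82
ee_pos: [0.5564, -0.3435, 0.0153]
eef_rot: [[0.977, -0.003, 0.213], [-0.213, 0.003, 0.977], [-0.004, -1.0, 0.002]]
contact_force: [0.1, -0.2, -0.5]
width: 0.093
```

Run:
```python
from h import *
cv2.imwrite("pics/s3.png",np.vstack([cv2.resize(robot.capture(n)[y:y+100,x:x+200],None,fx=3,fy=3) for n,x,y in(("scene",60,130),("top",340,130))]))
go(.558,-.3435,.016,-12.2)
```

```text
t 1.925 pos [ 0.5585 -0.3447  0.0181] yaw -12.273089438415633 F [-0.2061 -0.4905  0.4465] w 0.09290966232436047 
 shift cm [-0.0754  0.2063  0.1016] rot [ 0.0007 -0.0013  0.0012]
```

View pics/s3.png

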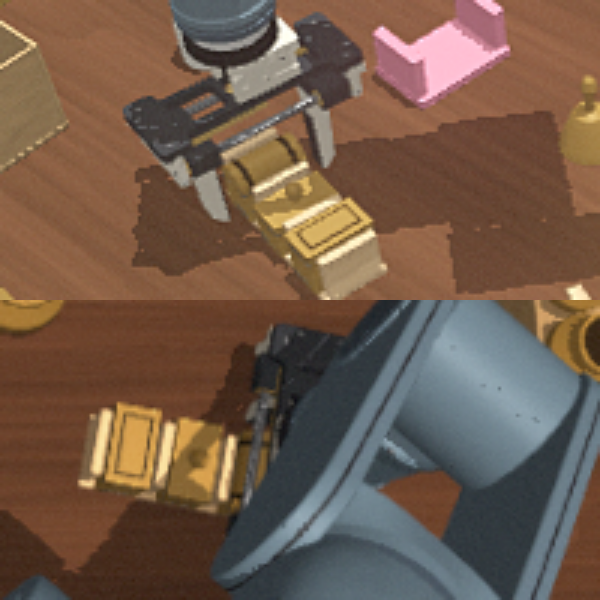

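Fingers straddle the barrel casket's ends; the other caskets are clear. Closing.

Request:
jog_arm(xyz=[[0,0.1,0.1],[0,0.1,0.1],[0,0.1,0.1],[0,0.1,0.1],[0,0.1,0.1]], rot=[[0,0,0],[0,0,0],[0,0,0],[0,0,0],[0,0,0]], hand=[-1,-1,-1,-1,-1], force=40)

```text
time_s: 2.55
ee_pos: [0.5588, -0.3426, 0.0164]
eef_rot: [[0.977, 0.0, 0.211], [-0.211, -0.0, 0.977], [0.0, -1.0, -0.0]]
contact_force: [-2.3, 0.4, 5.7]
width: 0.0638
```

Request:
jog_arm(xyz=[[0,-1,0],[0,-3,0],[0,-6,0],[0,-10,0],[0,-13,0]], rot=[[0,0,0],[0,0,0],[0,0,0],[0,0,0],[0,0,0]], hand=[-1,-1,-1,-1,-1])

```text
time_s: 3.18
ee_pos: [0.559, -0.3425, 0.1473]
eef_rot: [[0.977, 0.001, 0.211], [-0.211, -0.0, 0.977], [0.001, -1.0, -0.0]]
contact_force: [0.8, -0.8, -3.4]
width: 0.0638
```

Run:
```python
from h import *
go(.5134,.300,.145,-17.5)
```

```text
t 3.175 pos [ 0.559  -0.3425  0.1473] yaw -12.20190745845457 F [ 0.7998 -0.8153 -3.3995] w 0.06379982779421098 
 shift cm [-18.0365   0.211   61.8317] rot [0.     0.0925 0.0006]
```

Request:
jog_arm(xyz=[[-0.6,0,2],[-1.7,0,6],[-3.2,0,11],[-4.6,0,16],[-6.1,0,21]], rot=[[0,0,0],[0,0,0],[0,0.03,0],[0,0.06,0],[0,0.09,0]], hand=[-1,-1,-1,-1,-1])

```text
time_s: 3.8
ee_pos: [0.5415, -0.1207, 0.1435]
eef_rot: [[0.954, -0.003, 0.299], [-0.299, 0.002, 0.954], [-0.004, -1.0, 0.001]]
contact_force: [0.6, 1.2, -2.9]
width: 0.0636
```

Request:
jog_arm(xyz=[[-1,0,5],[-2,0,10],[-3,0,15],[-4,0,20],[-5,0,25]], rot=[[0,0,0],[0,0,0],[0,0,0],[0,0,0],[0,0,0]], hand=[-1,-1,-1,-1,-1])

```text
time_s: 4.42
ee_pos: [0.5679, 0.1319, 0.1435]
eef_rot: [[0.955, -0.004, 0.298], [-0.298, 0.0, 0.955], [-0.004, -1.0, -0.001]]
contact_force: [0.6, 0.1, -3.4]
width: 0.0634
```

Run:
```python
from h import *
go(.5134,.300,.145,-17.5)
```

```text
t 4.425 pos [0.5679 0.1319 0.1435] yaw -17.325070327185898 F [ 0.5906  0.1357 -3.4294] w 0.06344627252297128 
 shift cm [-10.2086  -0.1173  14.4209] rot [ 0.0009  0.0031 -0.004 ]
```

Request:
jog_arm(xyz=[[-3,0,4.5],[-6,0,9],[-9,0,13],[-10.2,0,14.4],[-10.2,0,14.4]], rot=[[0,0,0],[0,0,0],[0,0,0],[0,0,0],[0,0,0]], hand=[-1,-1,-1,-1,-1])

```text
time_s: 5.05
ee_pos: [0.5138, 0.298, 0.1443]
eef_rot: [[0.955, -0.003, 0.296], [-0.296, -0.001, 0.955], [-0.002, -1.0, -0.002]]
contact_force: [-0.5, -1.0, -4.1]
width: 0.064
```

Run:
```python
from h import *
cv2.imwrite("pics/s4.png",np.vstack([cv2.resize(robot.capture(n)[y:y+140,x:x+280],None,fx=2,fy=2) for n,x,y in(("scene",270,190),("top",60,120))]))
go(.5134,.300,.0615,-17.5)
```

```text
t 5.15 pos [0.5156 0.2962 0.145 ] yaw -17.353998388853505 F [-0.4666  0.3422 -3.5358] w 0.06391985934735848 
 shift cm [-0.3167  8.3452  0.3118] rot [ 0.0015  0.0025 -0.0008]
```

View pics/s4.png

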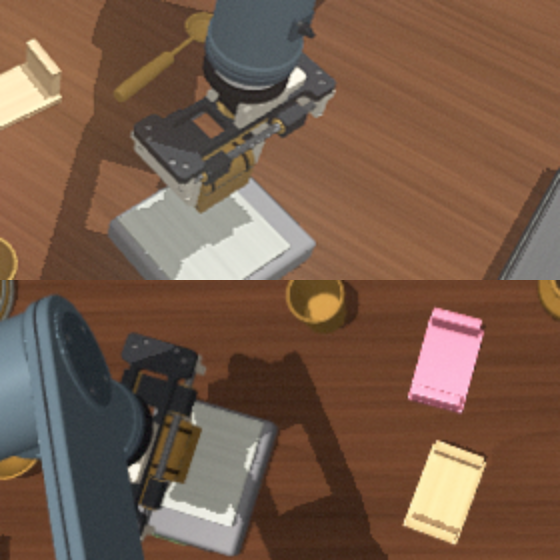

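Casket is held upright above the pan. Lowering in stages and watching force.

Request:
jog_arm(xyz=[[-0.2,3,0.2],[-0.2,6,0.2],[-0.2,7.5,0.2],[-0.2,8,0.2],[-0.2,8,0.2]], rot=[[0,0,0],[0,0,0],[0,0,0],[0,0,0],[0,0,0]], hand=[-1,-1,-1,-1,-1])

```text
time_s: 5.78
ee_pos: [0.5154, 0.2992, 0.0662]
eef_rot: [[0.954, 0.001, 0.299], [-0.299, 0.0, 0.954], [0.001, -1.0, 0.0]]
contact_force: [0.0, 0.3, -3.0]
width: 0.0636
```

Request:
jog_arm(xyz=[[0,0.1,0],[0,0.2,0],[0,0.25,0],[0,0.25,0]], rot=[[0,0,0],[0,0,0],[0,0,0],[0,0,0]], hand=[-1,-1,-1,-1])

```text
time_s: 6.28
ee_pos: [0.5148, 0.2996, 0.0635]
eef_rot: [[0.954, 0.0, 0.298], [-0.298, 0.0, 0.954], [0.0, -1.0, 0.0]]
contact_force: [-0.5, -0.7, -2.7]
width: 0.0642
```

Request:
jog_arm(xyz=[[0,0.1,0],[0,0.2,0],[0,0.2,0]], rot=[[0,0,0],[0,0,0],[0,0,0]], hand=[-1,-1,-1])

```text
time_s: 6.65
ee_pos: [0.5147, 0.2995, 0.0612]
eef_rot: [[0.954, -0.0, 0.298], [-0.298, -0.0, 0.954], [-0.0, -1.0, -0.0]]
contact_force: [-0.7, -0.8, -3.9]
width: 0.0638
```

Request:
jog_arm(xyz=[[0,0.1,0],[0,0.1,0]], rot=[[0,0,0],[0,0,0]], hand=[-1,-1])

```text
time_s: 6.9
ee_pos: [0.5149, 0.2996, 0.0604]
eef_rot: [[0.954, 0.0, 0.298], [-0.298, 0.0, 0.954], [0.0, -1.0, 0.0]]
contact_force: [0.3, 0.6, -3.0]
width: 0.0637
```

Not quite in contact yet. Another half-millimetre step or two.

Request:
jog_arm(xyz=[[0,0.05,0],[0,0.05,0]], rot=[[0,0,0],[0,0,0]], hand=[-1,-1])

```text
time_s: 7.15
ee_pos: [0.5149, 0.2996, 0.0604]
eef_rot: [[0.954, 0.0, 0.298], [-0.298, 0.0, 0.954], [0.0, -1.0, 0.0]]
contact_force: [-1.9, -0.7, 2.2]
width: 0.0637
```

Request:
jog_arm(xyz=[[0,0.05,0],[0,0.05,0]], rot=[[0,0,0],[0,0,0]], hand=[-1,-1])

```text
time_s: 7.4
ee_pos: [0.5149, 0.2996, 0.0604]
eef_rot: [[0.954, 0.001, 0.298], [-0.298, 0.0, 0.954], [0.001, -1.0, 0.0]]
contact_force: [-2.7, -1.8, 5.9]
width: 0.0638
```

Contact (+5.9 N): release, then raise.

Request:
jog_arm(xyz=[[0,0,0],[0,0,0],[0,0,0],[0,0,0],[0,0,0]], rot=[[0,0,0],[0,0,0],[0,0,0],[0,0,0],[0,0,0]], hand=[1,1,1,1,1])

```text
time_s: 8.02
ee_pos: [0.5148, 0.2995, 0.0593]
eef_rot: [[0.954, -0.0, 0.298], [-0.298, -0.0, 0.954], [-0.0, -1.0, -0.0]]
contact_force: [0.2, -0.0, 0.5]
width: 0.0929
```

Request:
jog_arm(xyz=[[0,-1,0],[0,-4,0],[0,-7,0],[0,-7,0]], rot=[[0,0,0],[0,0,0],[0,0,0],[0,0,0]], hand=[1,1,1,1])

```text
time_s: 8.52
ee_pos: [0.5167, 0.3003, 0.1326]
eef_rot: [[0.954, 0.006, 0.298], [-0.298, 0.002, 0.954], [0.005, -1.0, 0.004]]
contact_force: [0.4, -0.9, 0.1]
width: 0.0929
```

Request:
jog_arm(xyz=[[0,0,0],[0,0,0],[0,0,0],[0,0,0],[0,0,0]], rot=[[0,-0.17,0],[0,-0.34,0],[0,-0.5,0],[0,-0.67,0],[0,-0.84,0]], hand=[1,1,1,1,1])

```text
time_s: 9.15
ee_pos: [0.5141, 0.2993, 0.1282]
eef_rot: [[0.856, -0.002, -0.516], [0.516, -0.001, 0.856], [-0.002, -1.0, 0.0]]
contact_force: [0.1, 0.4, 0.7]
width: 0.0931
```

Run:
```python
from h import *
cv2.imwrite("pics/s5.png",np.vstack([cv2.resize(robot.capture(n)[y:y+140,x:x+280],None,fx=2,fy=2) for n,x,y in(("scene",270,210),("top",60,120))]))
go(.5142,.2996,.13,72.5)
```

```text
t 9.25 pos [0.5141 0.2993 0.1283] yaw 30.83557649627823 F [ 0.6586 -0.2037 -0.1581] w 0.09299878118537612 
 shift cm [ 0.0196 -0.1693  0.0208] rot [-0.0009 -0.7272 -0.0015]
```

View pics/s5.png

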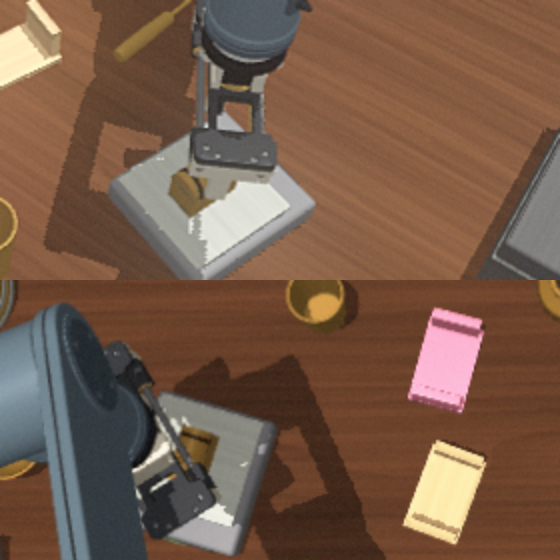

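Casket stands upright in mid-pan at scene (370,303), released. Finishing the turn, then descending on the long sides.

Request:
jog_arm(xyz=[[0,0,0],[0,0,0],[0,0,0],[0,0,0],[0,0,0]], rot=[[0,-0.17,0],[0,-0.34,0],[0,-0.5,0],[0,-0.67,0],[0,-0.73,0]], hand=[1,1,1,1,1])

```text
time_s: 9.88
ee_pos: [0.5144, 0.2994, 0.1287]
eef_rot: [[0.3, -0.001, -0.954], [0.954, -0.0, 0.3], [-0.001, -1.0, 0.001]]
contact_force: [-0.8, 0.5, 0.4]
width: 0.093
```

Request:
jog_arm(xyz=[[0,1,0],[0,3,0],[0,5,0],[0,6.5,0],[0,6.5,0]], rot=[[0,0,0],[0,0,0],[0,0,0],[0,0,0],[0,0,0]], hand=[1,1,1,1,1])

```text
time_s: 10.5
ee_pos: [0.5136, 0.2991, 0.0626]
eef_rot: [[0.301, -0.003, -0.954], [0.954, -0.001, 0.301], [-0.002, -1.0, 0.003]]
contact_force: [-0.0, 0.9, -0.7]
width: 0.0928
```

Run:
```python
from h import *
go(.5148,.2996,.054,72.6)
```

```text
t 10.5 pos [0.5136 0.2991 0.0626] yaw 72.50665217726754 F [-0.0207  0.8505 -0.721 ] w 0.09282724043877157 
 shift cm [ 0.0873  0.8547 -0.1036] rot [-0.0027 -0.0016 -0.0021]
```

Request:
jog_arm(xyz=[[0,0.4,-0.1],[0,0.8,-0.1],[0,0.8,-0.1]], rot=[[0,0,0],[0,0,0],[0,0,0]], hand=[1,1,1])

```text
time_s: 10.88
ee_pos: [0.5157, 0.2992, 0.0564]
eef_rot: [[0.299, 0.0, -0.954], [0.954, 0.0, 0.299], [0.0, -1.0, -0.0]]
contact_force: [-0.1, 0.3, 0.5]
width: 0.0931
```

Request:
jog_arm(xyz=[[0,0,0],[0,0,0],[0,0,0],[0,0,0],[0,0,0]], rot=[[0,0,0],[0,0,0],[0,0,0],[0,0,0],[0,0,0]], hand=[-1,-1,-1,-1,-1], force=40)

```text
time_s: 11.5
ee_pos: [0.5157, 0.2992, 0.0564]
eef_rot: [[0.299, -0.0, -0.954], [0.954, 0.0, 0.299], [0.0, -1.0, 0.0]]
contact_force: [0.5, 0.2, -0.7]
width: 0.0473
```

Request:
jog_arm(xyz=[[0,0,0],[0,0,0],[0,0,0]], rot=[[0,0,0],[0,0,0],[0,0,0]], hand=[-1,-1,-1])

```text
time_s: 11.88
ee_pos: [0.5156, 0.2989, 0.0563]
eef_rot: [[0.299, -0.0, -0.954], [0.954, -0.001, 0.299], [-0.001, -1.0, 0.0]]
contact_force: [-0.4, -3.1, 0.7]
width: 0.0356
```

Request:
jog_arm(xyz=[[0,-0.5,0],[0,-2,0],[0,-5,0],[0,-8,0],[0,-8,0]], rot=[[0,0,0],[0,0,0],[0,0,0],[0,0,0],[0,0,0]], hand=[-1,-1,-1,-1,-1])

```text
time_s: 12.5
ee_pos: [0.5177, 0.3002, 0.1396]
eef_rot: [[0.299, 0.006, -0.954], [0.954, 0.002, 0.299], [0.004, -1.0, -0.005]]
contact_force: [0.3, -0.1, -3.5]
width: 0.0358
```

Run:
```python
from h import *
cv2.imwrite("pics/s6.png",np.vstack([cv2.resize(robot.capture(n)[y:y+140,x:x+280],None,fx=2,fy=2) for n,x,y in(("scene",270,190),("top",60,120))]))
go(.4715,.0032,.12,68.8)
```

```text
t 12.6 pos [0.5155 0.2992 0.1361] yaw 72.59941258911198 F [ 0.131  -0.4266 -3.1423] w 0.03592267191809215 
 shift cm [-29.5641   1.6106  -4.6568] rot [0.     0.0663 0.0001]
```

View pics/s6.png

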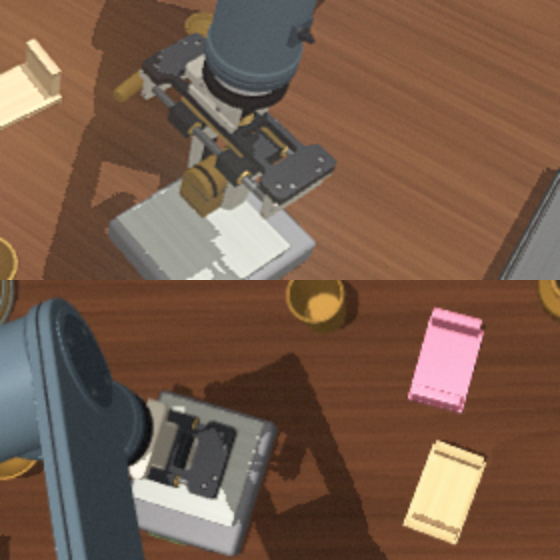

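Casket is held upright by its long sides above the pan (weight 3.1–3.5 N). Moving to above the stand.

Request:
jog_arm(xyz=[[-2,0,-0.3],[-6,0,-1],[-11,0,-1.7],[-16,0,-2.5],[-21,0,-3.3]], rot=[[0,0,0],[0,0,0],[0,0.03,0],[0,0.05,0],[0,0.066,0]], hand=[-1,-1,-1,-1,-1])

```text
time_s: 13.22
ee_pos: [0.4826, 0.0867, 0.1351]
eef_rot: [[0.362, -0.003, -0.932], [0.932, -0.0, 0.362], [-0.001, -1.0, 0.002]]
contact_force: [0.5, 0.0, -3.3]
width: 0.0359
```

Run:
```python
from h import *
go(.4715,.0032,.12,68.8)
```

```text
t 13.225 pos [0.4826 0.0867 0.1351] yaw 68.7772122638444 F [ 0.4754  0.0356 -3.3252] w 0.035918054287607803 
 shift cm [-8.1828  1.514  -1.9954] rot [-0.0022 -0.0004 -0.0012]
```

Request:
jog_arm(xyz=[[-4,0,-1],[-7,0.7,-1.7],[-8.2,1.4,-2],[-8.2,1.4,-2],[-8.2,1.4,-2]], rot=[[0,0,0],[0,0,0],[0,0,0],[0,0,0],[0,0,0]], hand=[-1,-1,-1,-1,-1])

```text
time_s: 13.85
ee_pos: [0.4732, 0.006, 0.1221]
eef_rot: [[0.361, -0.001, -0.933], [0.933, 0.001, 0.361], [0.0, -1.0, 0.001]]
contact_force: [0.2, 0.0, -3.1]
width: 0.0357
```

Run:
```python
from h import *
cv2.imwrite("pics/s7.png",np.vstack([cv2.resize(robot.capture(n)[y:y+140,x:x+280],None,fx=2,fy=2) for n,x,y in(("scene",150,150),("top",160,140))]))
go(.4715,.0032,.0163,68.8)
```

```text
t 13.95 pos [0.4736 0.0062 0.1224] yaw 68.88353815578624 F [ 0.2191  0.6215 -3.7525] w 0.03539380461003642 
 shift cm [-0.3578 10.6127  0.086 ] rot [0.0001 0.0015 0.0003]
```

View pics/s7.png

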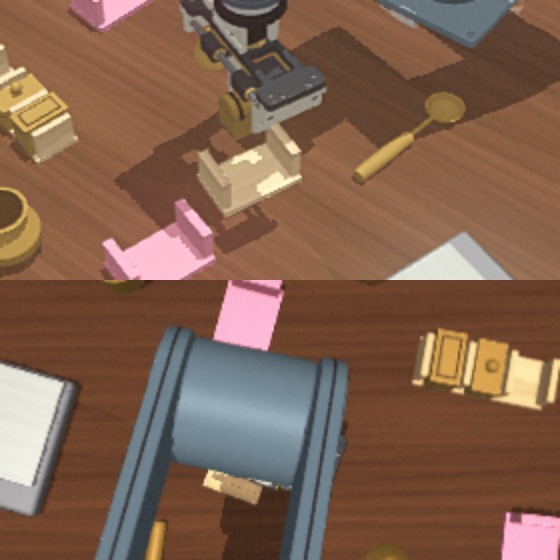

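Casket is upright above the wooden stand, aligned with it. Lowering.

Request:
jog_arm(xyz=[[-0.35,2,0.1],[-0.35,5,0.1],[-0.35,8,0.1],[-0.35,9.7,0.1],[-0.35,9.7,0.1]], rot=[[0,0,0],[0,0,0],[0,0,0],[0,0,0],[0,0,0]], hand=[-1,-1,-1,-1,-1])

```text
time_s: 14.58
ee_pos: [0.4704, 0.0034, 0.0244]
eef_rot: [[0.36, -0.003, -0.933], [0.933, 0.001, 0.36], [-0.0, -1.0, 0.003]]
contact_force: [-0.4, 0.6, -3.4]
width: 0.0359
```

Request:
jog_arm(xyz=[[0,0.2,0],[0,0.5,0],[0,0.5,0]], rot=[[0,0,0],[0,0,0],[0,0,0]], hand=[-1,-1,-1])

```text
time_s: 14.95
ee_pos: [0.4715, 0.0024, 0.0207]
eef_rot: [[0.361, 0.001, -0.932], [0.932, -0.0, 0.361], [0.0, -1.0, -0.001]]
contact_force: [0.3, -0.1, -2.4]
width: 0.0357
```

Run:
```python
from h import *
go(.4715,.0032,.0163,68.8)
```

```text
t 14.95 pos [0.4715 0.0024 0.0207] yaw 68.8187024193392 F [ 0.3423 -0.1228 -2.3696] w 0.03570948967299816 
 shift cm [0.0747 0.4404 0.0266] rot [0.0008 0.0003 0.0001]
```

Request:
jog_arm(xyz=[[0.1,0.2,0],[0.1,0.35,0],[0.1,0.35,0]], rot=[[0,0,0],[0,0,0],[0,0,0]], hand=[-1,-1,-1])

```text
time_s: 15.32
ee_pos: [0.4715, 0.0033, 0.0167]
eef_rot: [[0.361, -0.0, -0.932], [0.932, 0.0, 0.361], [-0.0, -1.0, 0.0]]
contact_force: [0.2, -0.9, -3.0]
width: 0.0358
```

Request:
jog_arm(xyz=[[0,0.1,0],[0,0.1,0]], rot=[[0,0,0],[0,0,0]], hand=[-1,-1])

```text
time_s: 15.58
ee_pos: [0.4716, 0.0033, 0.0163]
eef_rot: [[0.361, 0.0, -0.932], [0.932, -0.0, 0.361], [-0.0, -1.0, -0.0]]
contact_force: [-2.6, -0.2, 4.5]
width: 0.0356
```

Contact at the expected height. Release, then raise.

Request:
jog_arm(xyz=[[0,0,0],[0,0,0],[0,0,0],[0,0,0],[0,0,0]], rot=[[0,0,0],[0,0,0],[0,0,0],[0,0,0],[0,0,0]], hand=[0.6,0.6,0.6,0.6,0.6])

```text
time_s: 16.2
ee_pos: [0.4716, 0.0033, 0.0158]
eef_rot: [[0.361, -0.0, -0.932], [0.932, 0.0, 0.361], [0.0, -1.0, 0.0]]
contact_force: [-0.2, 0.7, -0.4]
width: 0.0738
```

Request:
jog_arm(xyz=[[0,-1,0],[0,-4,0],[0,-9,0],[0,-14,0],[0,-18,0]], rot=[[0,0,0],[0,0,0],[0,0,0],[0,0,0],[0,0,0]], hand=[0.6,0.6,0.6,0.6,0.6])

```text
time_s: 16.82
ee_pos: [0.4719, 0.0033, 0.1988]
eef_rot: [[0.361, 0.002, -0.932], [0.932, -0.001, 0.361], [0.0, -1.0, -0.002]]
contact_force: [1.2, -0.1, -0.7]
width: 0.075
```

Request:
jog_arm(xyz=[[-5,0,0],[-10,0,0],[-16,0,0],[-22,0,0],[-26,0,0]], rot=[[0,0,0],[0,0,0],[0,0,0],[0,0,0],[0,0,0]], hand=[0.6,0.6,0.6,0.6,0.6])

```text
time_s: 17.45
ee_pos: [0.3765, -0.2413, 0.1967]
eef_rot: [[0.363, 0.001, -0.932], [0.932, -0.001, 0.363], [-0.001, -1.0, -0.001]]
contact_force: [0.8, -0.2, 1.7]
width: 0.0743
```

Run:
```python
from h import *
T=robot.capture("top");cv2.imwrite("pics/top8.png",T);S_=robot.capture("scene")
cv2.imwrite("pics/s8.png",np.vstack([cv2.resize(i[y:y+75,x:x+140],None,fx=4,fy=4) for i,x,y in((S_,210,190),(T,215,185))]))
H,S,V=cv2.split(cv2.cvtColor(T,cv2.COLOR_BGR2HSV))
g=((H>12)&(H<28)&(S>125)&(V>90)).astype(np.uint8)
for c in comps(g,(262,195,42,60),60): print(rect("top",c,.062),c.reshape(-1,2).mean(0))
print(robot.observe()['time_s'])
```

```text
[464.6342   5.6623  52.5567  36.2035 -21.3004] [280.2841 229.6591]
17.55
```

View pics/s8.png

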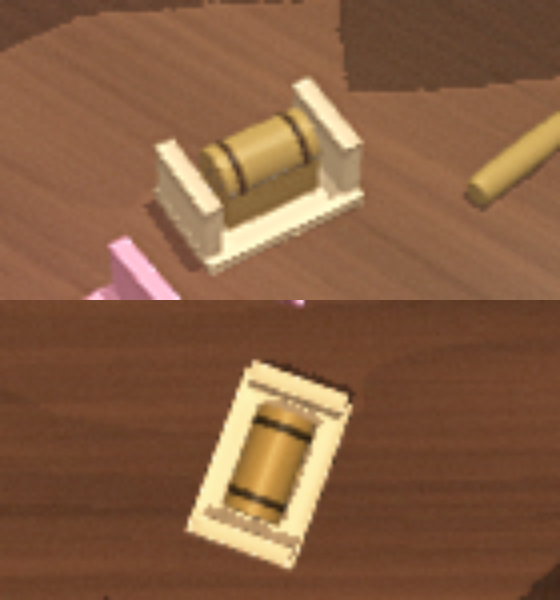

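Run:
```python
from h import *
T=cv2.imread("pics/top8.png");H,S,V=cv2.split(cv2.cvtColor(T,cv2.COLOR_BGR2HSV))
cr=((H>12)&(H<32)&(S<120)&(V>200)).astype(np.uint8)
c=max(comps(cr,(255,190,60,75),40),key=cv2.contourArea);print("stand",rect("top",c,.055))
x,y,w,h=cv2.boundingRect(c)
g=((S>110)).astype(np.uint8);m=np.zeros_like(g);cv2.drawContours(m,[c],-1,1,-1);m=cv2.erode(m,np.ones((3,3)))
for k in comps(g&m,(x,y,w,h),60):print("casket z62",rect("top",k,.062),"z48",rect("top",k,.048))
```

```text
stand [470.5283   3.0146 107.3156  66.4403 -21.243 ]
casket z62 [469.4159   2.7854  84.3473  41.8099 -26.2944] z48 [470.1602   2.7042  85.5488  42.4055 -26.2944]
```

Run:
```python
from workcell import robot
print(robot.hand_in())
```

```text
the job is handed in; nothing more can be done
None
```

The barrel-lid casket is now on the wooden presentation stand, and I handed the job in at about 17.6 s of the 61 s allowed.

I took it from the rack's -y bay by its ends and set it upright in mid-pan, about 1.5 mm from the centre. After letting go there, I turned the gripper 90° and took it up by its long sides. I then stood it on the stand between the end boards and let go.

**Last checks:**
- **Pictures:** the casket stands upright between the end boards, with its length running from one to the other. The gripper is well clear of it. The pink look-alikes and the other two caskets were not touched.
- **Yaw:** it measured −21.3° against −21.2° for the stand.
- **Contact:** the casket touched down at the expected height on both the pan and the stand. The contact forces I read stayed under about 6 N.

**Less certain:** the final centring in the picture is only rough. The first colour mask lost one end of the casket at the dark band, and the second took in shadows along with it. The second puts the centre about 1 mm from the stand's. The arm's own position reading agrees to within 1–2 mm.

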